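# Take the glue pot off its warmer

## Robot

A 6-joint arm with a two-finger parallel gripper is mounted at the origin on the work surface. World frame = base frame: x ahead of the robot, y to its left, z up, the work surface at z = 0. Lengths are in m, angles in rad, forces in N, time in s.
With the tool pointing down it reaches from about 0.375 to 0.825 m from the base axis. Payload 5.5 kg.
Tool frame: the origin (TCP) lies at the very end of the fingers, on their centre line; the grasp point (between the pads) lies 19 mm behind it; z points along the fingers, y is the line along which they close (so a half turn about z gives the same grasp; the last joint's range is limited). The gripper opens to 85 mm and grips with 20 to 120 N. Pads are 22 mm wide; open, the fingers measure 114 mm over their backs; the gripper's body (76 mm by 85 mm) begins 54 mm behind the grasp point. The pads swing forward as they close: fully open they stand 13 mm farther back than shut.
Start: joints at [-1.327, 0.314, -0.047, 1.21, 0, 1.571], TCP at [0.145, -0.582, 0.231] pointing down, gripper open.
Joint ranges: [-2.67, 2.67], [-0.69, 1.73], [-1.03, 1.25], [-2.08, 2.16], [-1.42, 1.45], [-3.14, 3.14]. Speed limits (rad/s): [2.39, 2.39, 3.01, 3.14, 3.14, 3.14].

## Interface

Orientations are given as a rotation vector (axis times angle).
In Python, from cell import r gives the robot as it stands. The module is installed in compiled form; this text tells all that it offers. Calls block until the motion is done:
- r.move_to(position, orientation): joint-space move of the TCP to a pose.
- r.move_l(position, ori=None, max_speed=0.15, guard=None): straight line of the TCP; ori=None keeps the orientation; max_speed is the mean speed in m/s. With guard (N) it stops when the force on the tool has changed by that much, and returns True; else False.
- r.set_joints(angles): joint-space move.
- r.grip(opening): finger opening in m; the grip force is fixed at half the most; returns when the fingers have stopped.
- r.wait(seconds).
- r.solve_ik(position, orientation): joint angles nearest the present ones, or None.
- r.get_obs(): the state.
- r.capture(name): name is "side" or "top"; returns (picture, depth): 384x512x3 uint8, red, green, blue; 384x512 float32, m along the optical axis (not along the pixel's ray), 0 where there is no reading.
- r.camera_info(name): a dict with "mtx" (3x3 intrinsics, pixels), "view" (4x4, takes a point from world to camera coordinates). Camera axes: x right, y down, z forward; pixel columns grow to the right and rows downward; lengths in m; the calibration is good to about 2 mm. A picture is of the moment at which its call begins. camera_info takes no time and is no camera call.
A pose or a line that the arm cannot do raises r.MotionError and nothing moves.
- r.finish_job(): hands the job in; it is judged then, once.
The state is a dict: "time_s": time; "joint_positions": joint angles; "qd": joint speeds; "effort": joint torques, N m; "position": TCP position; "tool_rot": TCP orientation; "contact_force": force on the tool from outside, world axes, zero at the start; "wrist_torque": the same for the moment, N m; "gripper_width": finger opening in m; "grip_force": force on a finger pad.
Only numpy, scipy, OpenCV 4.12 (cv2) and the standard library are available. Lean on these libraries where they do the work, as an engineer would, in place of code of your own. Each camera call takes 0.05 s, during which the arm holds its last target. There are 200 camera calls.

## Task

The glue is ready: lift the glue pot off the electric warmer and set it down standing wholly on the round cork mat. Keep it upright on the way, do not drop it, and leave the smaller spare pot where it is.

Things in the scene. Friction and masses are not known exactly. Their poses are not given: they have to be found in the camera images.
- glue_pot: Closed round steel pot on the warmer, 96 mm across, 75 mm tall, 0.45-0.8 kg. Rigid bail handle arches over the lid along y: wooden grip bar 56 mm long (y), 18 wide (x), 20 high, centred over the pot's axis 135 mm above the underside, 50 mm clear below it; its wire uprights (7 mm thick) stand at y = -45 and +45 mm. Origin: centre of the underside; z up through the handle.
- warmer: Electric glue warmer, fixed: grey housing 150 x 150 mm, 50 mm tall, black dial in front (-x), on it a round dark steel plate 128 mm across. Its top, where the pot stands, is 58 mm above the bench. Four 6 mm high lugs on it, inner faces 54 mm from the centre, keep the pot from sliding off. Origin: centre of the underside, on the bench; z up.
- mat: Round cork mat, fixed flat on the bench, 150 mm across, 8 mm thick. Origin: centre of its underside, at bench height; z up. Warmer and mat lie on opposite sides of the bench's middle (left, right), either way round.
- spare_pot: Spare pot, loose on the bare bench: like the glue pot but smaller, 74 mm across, 55 mm tall, grip 110 mm above its underside. Not to be moved. Origin: centre of the underside; z up. It stands between warmer and mat, near the robot or farther out; a glass jar of brushes (120 mm tall) takes the other of these two places. A hand plane lies farther out.
There are look-alikes about, which are no part of the job. Leave any orange or purple look-alike of the glue_pot alone. Several things have the shape of the mat; the one meant has the colours described above.

How it is judged:
By the outcome, as a careful person would: the job done as asked, in the order asked, and still so for the second after the job is handed in, with the robot touching nothing.
It also fails if it takes over 38 s, if anything falls off the work surface, if the arm or the gripper's body presses on something with over 40 N, if the wrist force passes 120 N, or if a joint passes its speed limit or range.

## Working session

There is one attempt and no reset: what is moved stays moved. The work goes in short steps, each a Python script; the robot and the scene stay as the last script left them, time stands still between calls to the robot, and variables do not carry over. Pictures are saved under pics/ and viewed, at most 10 in all, crops included, and the job is handed in when it is done.

```bash
mkdir -p pics; cat > h.py <<'E'
import numpy as np, cv2
from cell import r
def snap(n,tag):
    im,d=r.capture(n); cv2.imwrite(f'pics/{tag}.png',im[:,:,::-1]); np.savez(f'{tag}.npz',im=im,d=d); return im,d
def cloud(n,d):
    c=r.camera_info(n); K=np.array(c['mtx']); V=np.array(c['view'])
    v,u=np.indices(d.shape); p=np.stack([(u-K[0,2])/K[0,0]*d,(v-K[1,2])/K[1,1]*d,d],-1)
    W=(p-V[:3,3])@V[:3,:3]; W[d<=0]=np.nan; return W
E
python3 - <<'E'
from h import *
for n in('top','side'):
    snap(n,n+'0'); print(r.camera_info(n))
a=[cv2.imread(f'pics/{n}0.png') for n in('top','side')]
o=r.get_obs(); print(o['time_s'],o['tool_rot'])
E
```

```text
{'mtx': array([[440.39822681,   0.        , 250.60935932],
       [  0.        , 440.39822681, 195.89986872],
       [  0.        ,   0.        ,   1.        ]]), 'view': array([[ 6.96891053e-04, -9.99989548e-01, -4.51857975e-03,
        -9.03709855e-03],
       [-9.98177795e-01, -4.22974656e-04, -6.03399640e-02,
         4.94939933e-01],
       [ 6.03374221e-02,  4.55239635e-03, -9.98167657e-01,
         1.15421760e+00],
       [ 0.00000000e+00,  0.00000000e+00,  0.00000000e+00,
         1.00000000e+00]])}
{'mtx': array([[445.98635632,   0.        , 258.35278965],
       [  0.        , 445.98635632, 191.00887277],
       [  0.        ,   0.        ,   1.        ]]), 'view': array([[-0.99199752, -0.12574679, -0.01134268,  0.49680385],
       [-0.08537401,  0.73425289, -0.67348643,  0.12077495],
       [ 0.09301715, -0.6671285 , -0.73911256,  1.19575784],
       [ 0.        ,  0.        ,  0.        ,  1.        ]])}
0.1 [-3.11685639e+00 -3.81760319e-01  2.65319202e-04]
```

View pics/top0.png

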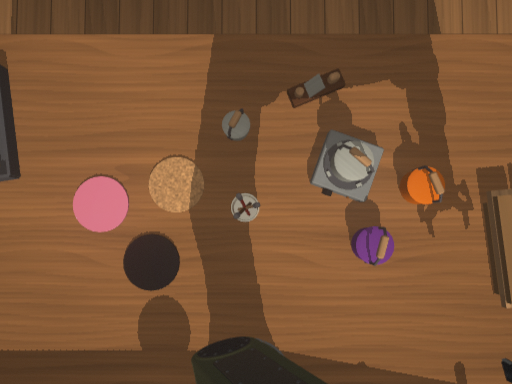

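View pics/side0.png

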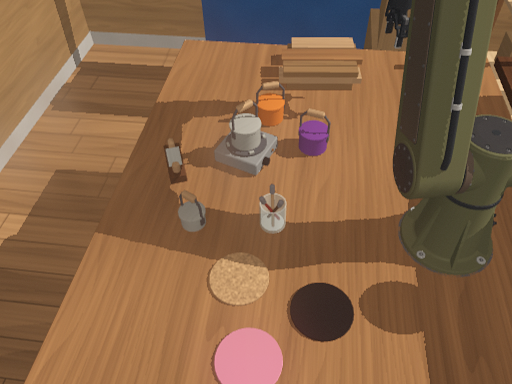

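Top view: candidates for the pot are the steel pot on the grey warmer (350,163), the orange (425,186) and purple (375,246) look-alikes, and the small spare at (236,125). For the mat they are cork (176,184), black (152,262) and pink (101,204). I choose the steel pot on the warmer and the cork mat. The jar is at (245,208).

```bash
python3 - <<'E'
from h import *
def fit(p): 
    c,(w,h),a=cv2.minAreaRect(p.astype(np.float32)); return np.round(c,4),round(w,4),round(h,4),round(a,1)
for n in('top','side'):
    z=np.load(n+'0.npz'); im,d=z['im'],z['d']; W=cloud(n,d); X,Y,Z=W[...,0],W[...,1],W[...,2]
    hsv=cv2.cvtColor(im,cv2.COLOR_RGB2HSV)
    near=np.hypot(X-.56,Y+.24)<.12
    print(n,'bench z',np.nanmedian(Z[(abs(X-.5)<.3)&(abs(Y)<.5)]))
    g=near&(Z>.175)&(Z<.23)
    print('above .175',g.sum(),fit(W[g][:,:2]) if g.sum()>5 else'', np.nanmax(Z[near]))
    wood=near&(Z>.17)&(hsv[...,1]>80)&(hsv[...,0]<25)
    if wood.sum()>5: print('wood',wood.sum(),fit(W[wood][:,:2]),np.nanmean(W[wood],0),np.nanpercentile(Z[wood],[5,50,95]))
    lid=near&(abs(Z-.133)<.008)
    print('lid',lid.sum(),cv2.minEnclosingCircle(W[lid][:,:2].astype(np.float32)),np.nanmedian(Z[lid]))
    m=(np.hypot(X-.52,Y-.15)<.12)&(abs(Z-.008)<.006)
    sm=(hsv[...,0]>8)&(hsv[...,0]<25)&(np.hypot(X-.52,Y-.15)<.1)&(Z>.0045)&(Z<.02)
    k=cv2.morphologyEx(sm.astype(np.uint8),cv2.MORPH_OPEN,np.ones((5,5)))>0
    print('mat',k.sum(),fit(W[k][:,:2]),cv2.minEnclosingCircle(W[k][:,:2].astype(np.float32)),np.nanmedian(Z[k]))
    for nm,x,y in(('spare',.655,.03),('jar',.47,.0)):
        q=(np.hypot(X-x,Y-y)<.09)&(Z>.03)&(Z<.2); print(nm,q.sum(),np.nanmean(W[q],0),np.nanmin(W[q],0),np.nanmax(W[q],0))
a=np.load('top0.npz')['im'][110:215,300:400]; b=np.load('side0.npz')['im'][85:190,200:300]
cv2.imwrite('pics/crop.png',cv2.resize(np.hstack([a,b]),None,fx=4,fy=4)[:,:,::-1])
E
```

```text
top bench z 8.46176967123298e-05
above .175 260 (array([ 0.574 , -0.2563]), 0.0924, 0.0191, 49.2) 0.2075102059261301
wood 193 (array([ 0.5733, -0.2563]), 0.0561, 0.0169, 47.1) [ 0.5724718  -0.25554273  0.20036822] [0.19196376 0.20117754 0.2046132 ]
lid 973 ((0.574828028678894, -0.25643080472946167), 0.048455968499183655) 0.13151198562245617
mat 652 (array([0.5191, 0.1801]), 0.1189, 0.1075, 7.1) ((0.5195022821426392, 0.18120065331459045), 0.07049351185560226) 0.0077469660471903845
spare 649 [0.67648189 0.02978256 0.06876058] [ 0.64384815 -0.00464251  0.03153532] [0.71771822 0.06571342 0.12515085]
jar 341 [0.46700135 0.00730441 0.08768366] [ 0.4283308  -0.02960364  0.03043803] [0.49812687 0.03996173 0.12554366]
side bench z -0.0009297523720416306
above .175 161 (array([ 0.5722, -0.2509]), 0.0844, 0.0209, 48.0) 0.20412407502158006
wood 139 (array([ 0.5666, -0.257 ]), 0.0784, 0.0209, 48.0) [ 0.57052536 -0.24842897  0.194894  ] [0.18258264 0.19696369 0.20221695]
lid 517 ((0.5729002356529236, -0.25251883268356323), 0.049773432314395905) 0.1301855855269149
mat 179 (array([0.5198, 0.1897]), 0.1165, 0.0629, 44.6) ((0.5235614776611328, 0.1858798861503601), 0.061310406774282455) 0.006844843421625087
spare 689 [0.6755032  0.04111938 0.06435549] [ 6.40527942e-01 -5.55643146e-04  3.00165346e-02] [0.71441745 0.07140928 0.12140794]
jar 785 [0.46059599 0.01646515 0.07071428] [ 0.42529941 -0.0270844   0.03006937] [0.49693668 0.04725595 0.12292306]
```

View pics/crop.png

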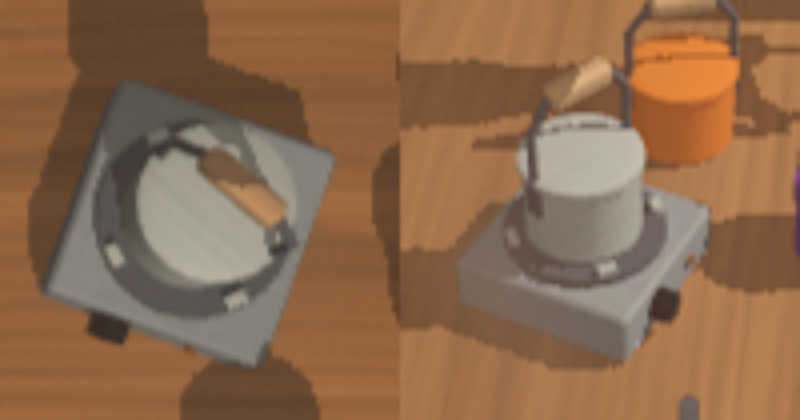

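The crop shows the steel pot on the warmer with its dial; the wooden grip runs diagonally at about crop (245,185). The lid radius (48 mm), lid height (0.131) and grip length (56 mm) all match the description. Next come the grip direction, a better mat fit and an IK check.

```bash
cat >> h.py <<'E'
from scipy.spatial.transform import Rotation as Ro
def down(b):
    y=np.array([np.cos(b),np.sin(b),0]); z=np.array([0,0,-1.]); return Ro.from_matrix(np.stack([np.cross(y,z),y,z],1)).as_rotvec()
E
python3 - <<'E'
from h import *
for n in('top','side'):
    z=np.load(n+'0.npz'); im,d=z['im'],z['d']; W=cloud(n,d); X,Y,Z=W[...,0],W[...,1],W[...,2]
    g=(np.hypot(X-.573,Y+.2545)<.06)&(Z>.18)&(Z<.23); P=W[g][:,:2]; e=np.linalg.svd(P-P.mean(0))[2][0] if 0 else np.linalg.eigh(np.cov(P.T))[1][:,1]
    print(n,'grip deg',np.degrees(np.arctan(e[1]/e[0])))
    k=((np.hypot(X-.528,Y-.188)<.095)&(cv2.blur(Z,(3,3))>.004)).astype(np.uint8)
    k=cv2.morphologyEx(k,cv2.MORPH_OPEN,np.ones((5,5)))>0
    print('mat',cv2.minEnclosingCircle(W[k][:,:2].astype(np.float32)),cv2.minAreaRect(W[k][:,:2].astype(np.float32)))
    q=(np.hypot(X-.46,Y-.01)<.08)&(Z>.03); print('jar max',np.nanmax(Z[q]), 'all max near', np.nanmax(Z[(abs(Y)<.15)&(X>.4)&(X<.75)]))
for a in(48,-42,138,-132):
  b=np.radians(a)
  for p in((.573,-.2545,.174),(.573,-.2545,.375),(.527,.188,.375),(.527,.188,.12)):
    q=r.solve_ik(p,down(b)); print(a,p,None if q is None else np.round(q,2))
E
```

```text
top grip deg 48.74972412854631
mat ((0.0, 0.0), 0.0) ((0.0, 0.0), (0.0, 0.0), 0.0)
jar max 0.12554365610083673 all max near 0.12554365610083673
side grip deg 47.03593308296605
mat ((0.0, 0.0), 0.0) ((0.0, 0.0), (0.0, 0.0), 0.0)
jar max 0.12292306035561294 all max near 0.12292306035561294
48 (0.573, -0.2545, 0.174) [-0.42  0.39 -0.07  1.11  0.    0.32]
48 (0.573, -0.2545, 0.375) [-0.42  0.36  0.34  1.55  0.    0.32]
48 (0.527, 0.188, 0.375) [0.34 0.22 0.16 1.5  0.   1.08]
48 (0.527, 0.188, 0.12) [ 0.34  0.31 -0.32  0.94  0.    1.08]
-42 (0.573, -0.2545, 0.174) [-0.42  0.39 -0.07  1.11  0.    1.89]
-42 (0.573, -0.2545, 0.375) [-0.42  0.36  0.34  1.55  0.    1.89]
-42 (0.527, 0.188, 0.375) [0.34 0.22 0.16 1.5  0.   2.65]
-42 (0.527, 0.188, 0.12) [ 0.34  0.31 -0.32  0.94  0.    2.65]
138 (0.573, -0.2545, 0.174) [-0.42  0.39 -0.07  1.11  0.   -1.26]
138 (0.573, -0.2545, 0.375) [-0.42  0.36  0.34  1.55  0.   -1.26]
138 (0.527, 0.188, 0.375) [ 0.34  0.22  0.16  1.5   0.   -0.5 ]
138 (0.527, 0.188, 0.12) [ 0.34  0.31 -0.32  0.94  0.   -0.5 ]
-132 (0.573, -0.2545, 0.174) [-0.42  0.39 -0.07  1.11  0.   -2.83]
-132 (0.573, -0.2545, 0.375) [-0.42  0.36  0.34  1.55  0.   -2.83]
-132 (0.527, 0.188, 0.375) [ 0.34  0.22  0.16  1.5   0.   -2.07]
-132 (0.527, 0.188, 0.12) [ 0.34  0.31 -0.32  0.94  0.   -2.07]
```

```bash
python3 - <<'E'
from h import *
for n in('top','side'):
    z=np.load(n+'0.npz'); W=cloud(n,z['d']); X,Y,Z=W[...,0],W[...,1],W[...,2]
    Zs=cv2.medianBlur(np.nan_to_num(Z).astype(np.float32),5)
    k=((np.hypot(X-.528,Y-.188)<.09)&(Zs>.004)&(Zs<.015)).astype(np.uint8)
    k=cv2.morphologyEx(k,cv2.MORPH_OPEN,np.ones((5,5)))>0
    print('mat',n,k.sum(),cv2.minEnclosingCircle(W[k][:,:2].astype(np.float32)),cv2.minAreaRect(W[k][:,:2].astype(np.float32)),np.median(Z[k]))
o=down(np.radians(-42))
r.move_to([.573,-.2545,.30],o)
r.move_l([.573,-.2545,.174],guard=8)
s=r.get_obs(); print(s['time_s'],s['position'],s['contact_force'])
snap('top','t1');snap('side','s1')
a=np.load('t1.npz')['im'][110:215,300:400]; b=np.load('s1.npz')['im'][60:165,190:290]
cv2.imwrite('pics/crop1.png',cv2.resize(np.hstack([a,b]),None,fx=4,fy=4)[:,:,::-1])
E
```

```text
mat top 2385 ((0.5286068320274353, 0.19276531040668488), 0.0756228044629097) ((0.5277853608131409, 0.19120286405086517), (0.14573818445205688, 0.14583349227905273), 89.35078430175781) 0.007480361051897731
mat side 2397 ((0.525058388710022, 0.195936918258667), 0.07501332461833954) ((0.5242007374763489, 0.1959807574748993), (0.1460961252450943, 0.14654533565044403), 36.61214828491211) 0.00631687426277609
3.05 [ 0.57353411 -0.25488631  0.17499853] [ 0.25533065 -0.25005079  0.45244146]
```

View pics/crop1.png

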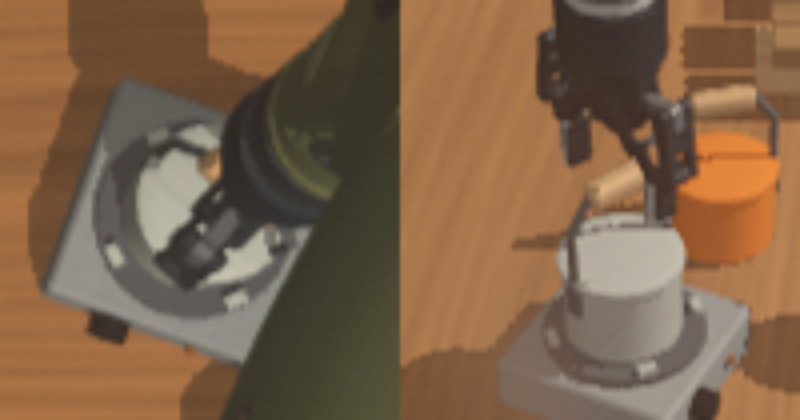

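The crop shows the open fingers straddling the grip across its length with no contact. The mat measures 150 mm across, centred at (0.527, 0.193). I'll close the gripper and lift a little.

```bash
python3 - <<'E'
from h import *
def st(t):
    s=r.get_obs(); print(t,round(s['time_s'],2),np.round(s['position'],4),np.round(s['contact_force'],1),np.round(s['wrist_torque'],2),round(s['gripper_width'],4),round(s['grip_force'],1))
r.grip(0.0); st('grip')
p=np.array([.573,-.2545])
r.move_l([*p,.20],max_speed=.05); r.wait(.3); st('lift')
r.move_l([*p,.36],max_speed=.12); r.wait(.3); st('up')
snap('side','s2'); a=np.load('s2.npz')['im'][:,120:380]
cv2.imwrite('pics/crop2.png',cv2.resize(a,None,fx=1.5,fy=1.5)[:,:,::-1])
E
```

```text
grip 3.77 [ 0.5733 -0.2547  0.1741] [ 0.8 -1.5 -0. ] [-0.2  -0.2   0.01] 0.017 60.6
lift 4.74 [ 0.5728 -0.2544  0.1997] [ 0.3 -0.1 -5.1] [-0.   -0.    0.01] 0.0173 59.9
up 6.53 [ 0.5729 -0.2544  0.3597] [-0.2  0.2 -4.2] [-0.02  0.01  0.02] 0.0173 59.9
```

View pics/crop2.png

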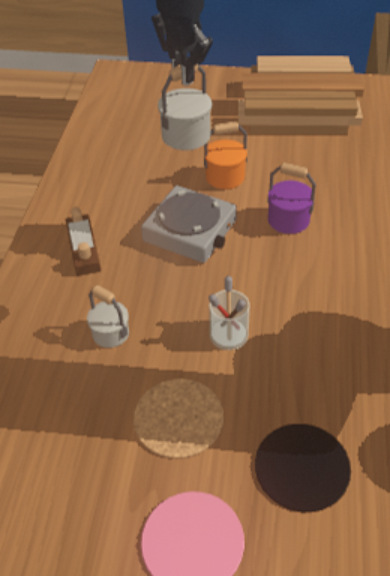

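The crop shows the pot hanging upright and clear of the warmer, with the scene otherwise undisturbed. Next: carry it over and set it down.

```bash
python3 - <<'E'
from h import *
def st(t):
    s=r.get_obs(); print(t,round(s['time_s'],2),np.round(s['position'],4),np.round(s['contact_force'],1),np.round(s['wrist_torque'],2),round(s['gripper_width'],4),round(s['grip_force'],1))
p=[.527,.193]
r.move_l([*p,.36],max_speed=.12); r.wait(.3); st('over')
r.move_l([*p,.135],max_speed=.1); r.wait(.3); st('near')
print(r.move_l([*p,.119],max_speed=.02,guard=3)); st('down')
snap('side','s3'); a=np.load('s3.npz')['im'][150:330,150:350]
cv2.imwrite('pics/crop3.png',cv2.resize(a,None,fx=3,fy=3)[:,:,::-1])
E
```

```text
over 10.78 [0.527 0.193 0.36 ] [-0.2  1.1 -4.7] [-0.01  0.01  0.04] 0.017 59.9
near 13.47 [0.527  0.193  0.1351] [ 0.1 -0.1 -4.8] [-0.02  0.06 -0.02] 0.0169 59.9
True
down 14.05 [0.5272 0.1928 0.124 ] [ 0.9 -0.6  4.7] [-0.05  0.07  0.01] 0.0171 61.1
```

View pics/crop3.png

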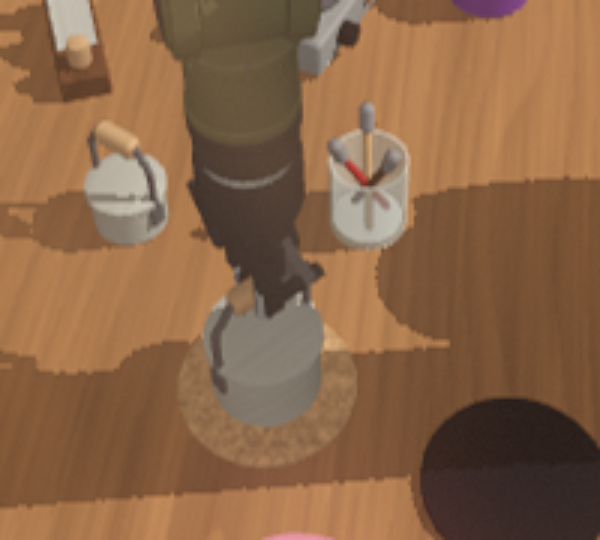

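The crop shows the pot upright on the cork mat with cork visible all round, and contact came at the predicted height (TCP 0.124). Now I'll release.

```bash
python3 - <<'E'
from h import *
r.grip(.06); r.wait(.2)
r.move_l([.527,.193,.30],max_speed=.1)
q=r.get_obs()['joint_positions'].copy(); q=list(q); q[0]=-.9; r.set_joints(q); r.wait(.3)
s=r.get_obs(); print(s['time_s'],np.round(s['contact_force'],1),s['gripper_width'])
im,d=snap('top','t4'); W=cloud('top',d); X,Y,Z=W[...,0],W[...,1],W[...,2]
l=(np.hypot(X-.527,Y-.193)<.1)&(abs(Z-.083)<.008); print(l.sum(),cv2.minEnclosingCircle(W[l][:,:2].astype(np.float32)),np.median(Z[l]))
q=(np.hypot(X-.655,Y-.03)<.09)&(Z>.03)&(Z<.2); print('spare',np.nanmean(W[q],0))
E
```

```text
19.35 [ 0.2  0.5 -0.4] 0.060336250340868265
908 ((0.5284743905067444, 0.19124434888362885), 0.04833894595503807) 0.08165716473252549
spare [0.67638069 0.02967395 0.06863347]
```

View pics/t4.png

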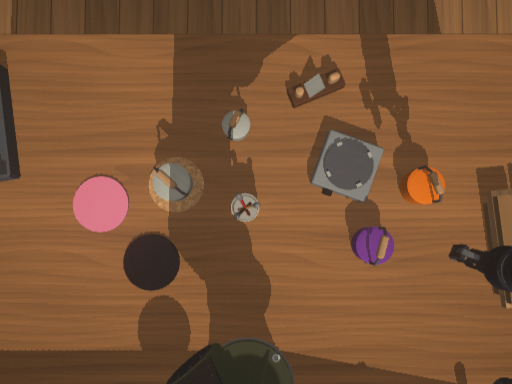

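The top view shows the pot standing centred on the cork mat at (176,184). The warmer is empty, the spare pot at (236,125) has not moved, and the arm is clear.

```bash
python3 -c "
from cell import r
print(r.finish_job())"
```

```text
the job is handed in; nothing more can be done
None
```

The glue pot is standing upright and centred on the cork mat to within about 2 mm, the spare pot has not moved, and I handed the job in at about 19 s on the robot's clock.

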